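# Load the slide plank and hold it out at the pointer

### The job

Pick up the tall slim glass beaker with a light grip, for it is fragile, and set it down upright on the ring drawn near the outer end of the plank on the slide stand; let go of it. Then take the plank by its tab and slide it outward along its bed, without lifting it or disturbing the pointer or the neighbouring vessels, until its outer end is level with the pointer beside it. The overhanging plank would tip by itself, so keep hold of it: finish while still holding the plank level, with the beaker standing on its ring.

Things in the scene. Friction and masses are not known exactly. Their poses are not given: they have to be found in the camera images.
- stand: Fixed low slide stand of grey painted metal, 170 mm long (its x axis) and 130 mm wide. Origin under its centre, on the bench; x points outward, the way the plank is slid, the pointer is on its -y side, z up. The bed's top is 50 mm above the bench and ends at the outer edge, x = +85 mm; low steel lips (rising 5 mm above the bed) guide the plank's long sides with 2.5 mm play each. Nothing supports the plank beyond the outer edge.
- plank: Loose aluminium plank, 200 mm long (x), 80 mm wide (y), 8 mm thick, with a grey upright tab near its rear end; about 0.28 kg. It lies on the stand's bed with its x along the stand's x. Origin: centre of its underside, so the top is at z = +8 mm; its centre of mass, loaded, lies within 15 mm of its middle.
- grip_tab (a point): Grasp point of the plank's tab, in the plank's axes. The tab is an upright block 30 mm along x, 16 mm across (y) and 45 mm high above the plank's top; this point is on its centre line, 28 mm above the plank's top (17 mm below the tab's top), 80 mm behind the plank's middle. Solid and firmly fixed: it can be gripped with up to 100 N.
- seat (a point): Centre of the dark ring (52 mm across, a drawn line, flat) on the plank's top face, 35 mm from its outer end, 65 mm ahead of the plank's middle. The beaker stands here.
- plank_end (a point): Middle of the plank's outer end, at its top face, 100 mm ahead of the plank's middle; axes as the plank's.
- pointer_tip (a point): Tip of the small steel blade of the pointer, which sits on a rod beside the plank's path on the stand's -y side, beyond the outer edge, tip 8 mm clear of the plank's side and 4 mm above its top; axes as the stand's. It marks how far out the plank's outer end is to come: measured along the stand's x. It is no stop. It can be knocked along its rod: leave it.
- beaker_mid (a point): Centre, half-way up, of the tall slim clear glass beaker: about 44 mm across at the rim, slightly narrower at the foot, 85 mm high, open at the top, about 50 g. It starts upright on the bench to the robot's right, in any of three places among the jar and the dropper bottle; its foot is 42.5 mm below this point. Thin glass: grip it with no more than 40 N a finger.
- squat_jar: Wide low clear glass jar, 69 mm across, 50 mm high, standing on the bench; origin under its centre. A bystander.
- drop_bottle: White dropper bottle with cap, 41 mm across, 75 mm high, standing on the bench; origin under its centre. A bystander.
Mind the look-alikes: they are no part of the job. What is shaped like the part that bears beaker_mid but purple is not meant.

How it is judged (in metres and radians):
On the way:
1. the tall beaker stands released and upright on the ring, the plank not yet slid out (horizontal distance between beaker_mid and seat below 0.012 m and z of beaker_mid in the frame of seat between 0.038 and 0.046 m and angle between beaker_mid's own z axis and vertical below 0.08 rad and contact force between the fingers and tall_beaker below 0.05 N and x of plank_end in the frame of pointer_tip below -0.06 m), for 0.3 s.
At the end, for the whole second after the job is handed in: The plank's outer end is level with the pointer tip within 6 mm (along the stand), the plank lies on its bed within 0.04 rad of level and still, the fingers are holding it (more than 0.5 N), and the beaker stands upright on it, not touched by the robot, within 16 mm of the ring's centre (x of plank_end in the frame of pointer_tip between -0.006 and 0.006 m and angle between plank's own z axis and vertical below 0.04 rad and z of plank in the frame of stand below 0.055 m and contact force between the fingers and plank above 0.5 N and linear speed of plank below 0.01 m/s and horizontal distance between beaker_mid and seat below 0.016 m and z of beaker_mid in the frame of seat below 0.046 m and angle between beaker_mid's own z axis and vertical below 0.1 rad and contact force between the arm and tall_beaker below 0.05 N); the arm keeps its last pose, push and grip.
It fails at once if the plank tips by more than 0.1 rad or is lifted more than 12 mm off its bed (angle between plank's own z axis and vertical above 0.1 rad or z of plank in the frame of stand above 0.062 m).
It fails at once if the beaker is squeezed with more than 100 N, both fingers together (50 N a finger) (contact force between the fingers and tall_beaker above 100 N).
It fails at once if the beaker is tipped by more than 0.5 rad (angle between beaker_mid's own z axis and vertical above 0.5 rad).
It fails at once if the pointer is knocked more than 6 mm (distance of pointer_tip from where it was at the start of the episode above 0.006 m).
It fails at once if the jar or the dropper bottle is shoved more than 25 mm (distance of any of squat_jar, drop_bottle from where it was at the start of the episode above 0.025 m).
It also fails if it takes over 51 s, if anything falls off the work surface, if the arm or the gripper's body presses on something with over 40 N, if the wrist force passes 120 N, or if a joint passes its speed limit or range.

### The arm

A 6-joint arm with a two-finger parallel gripper is mounted at the origin on the work surface; the furniture and walls round the work are solid. World frame = base frame: x ahead of the robot, y to its left, z up, the work surface at z = 0. Lengths are in mm, angles in degrees, forces in N, time in s.
With the tool pointing down it reaches from about 350 to 850 mm from the base axis. Payload 8.1 kg.
Tool frame: the origin (TCP) lies at the very end of the fingers, on their centre line; the grasp point (between the pads) lies 19 mm behind it; z points along the fingers, y is the direction in which the jaws open and shut (so a half turn about z gives the same grasp; the last joint's range is limited). The gripper opens to 85 mm and grips with 20 to 120 N. Pads are 22 mm wide; open, the fingers measure 114 mm over their backs; the gripper's body (76 mm by 85 mm) begins 54 mm behind the grasp point. The pads swing forward as they close: fully open they stand 13 mm farther back than shut.
Start: joints at [-75.711, 7.471, 85.268, -0, 87.261, -4.893], TCP at [197.168, -566.683, 231.292] pointing down, gripper open.
Joint ranges: [-169.43, 169.43], [-51.17, 129.36], [1.28, 143.12], [-76.62, 256.62], [0, 156.53], [-152.29, 152.29]. Speed limits (degrees/s): [136.94, 136.94, 159.86, 180, 180, 180].

### API

Orientations are given as [roll, pitch, yaw] about the fixed x, y, z axes, in that order (R = Rz(yaw) Ry(pitch) Rx(roll)).
In Python, from bench import r gives the robot as it stands.
- The arm moves only by the shell command python3 -m crank 'ROWS' [OPENING] [FORCE]. ROWS is JSON, a list that holds one entry, the list of rows, each a list of 6 numbers: the shift along the tool's x, y, z in m, then the turn, a rotation vector about the tool's x, y, z in rad. A call has 1 to 10 rows; each row is the pose to reach, as a shift and turn from the pose measured when the call began, along the tool's axes at that moment; what a row does not reach only later rows make up. A row lasts 1/8 s, in which the tool goes at most 62.5 mm and 10.7 degrees, less where a joint would pass 70% of its speed; a pose out of reach is approached as far as the arm can. A call with a gripper value outside its range is refused whole. OPENING is the closure, from 0 (fully open) to 1 (shut), set as the call begins (- or left out, the last holds). The fingers move at their own pace and stop on an object; FORCE is the grip in N (left out, the last holds). Time passes only in rows, so rows that repeat a pose let the fingers close. It gives the time, the measured TCP pose, the force and the opening at its end, in the units of the state.
- r.sense(): the state, without advancing time (a new reading comes with each control period).
- r.snapshot(name): name is "side" or "top" or "wrist"; returns (picture, depth): 420x560x3 uint8, blue, green, red; 420x560 float32, mm along the optical axis (not along the pixel's ray), 0 where there is no reading.
- r.get_calibration(name): a dict with "mtx" (3x3 intrinsics, pixels), "cam_to_world" (4x4, takes a point from camera to world coordinates). Camera axes: x right, y down, z forward; pixel columns grow to the right and rows downward; lengths in mm; the calibration is good to about 2 mm. A picture is of the moment at which its call begins: read the wrist's pose just before it. get_calibration takes no time and is no camera call; for the wrist camera it gives the pose at the moment of the call.
- r.hand_in(): hands the job in, once; it reports no verdict.
Trained networks look in the newest picture that a camera, given by its name, has taken for a name from the list of things; names that differ only in an ending like _2 or _b are one class to them, and where a whole thing is asked for, a point or a joint stands for the part that bears it (a point fixed in the world has none). Each returns a list of dicts, best first, with "conf" (0 to 1); they miss things now and then, are a little off and sometimes report something else, mostly with a low value. They report only what shows in the picture. A call takes as long as a camera call. They do not tell look-alikes from the thing itself.
- r.look_for(thing, camera): "extent" ([left, top, right, bottom] in pixels, round what is visible of it).
- r.landmark_of(thing, camera): "pixel" ([column, row] in pixels: a listed point, or the origin of a listed thing).
The state is a dict: "time": time; "joint_pos": joint angles; "qd": joint speeds; "joint_efforts": joint torques, N m; "tool_pos": TCP position; "tcp_rot": TCP orientation; "ft_force": force on the tool from outside, world axes, zero at the start; "wrist_torque": the same for the moment, N m; "finger_gap": finger opening in mm.
Only numpy, scipy, OpenCV 4.12 (cv2) and the standard library are available. Lean on these libraries where they do the work, as an engineer would, in place of code of your own. Each camera call takes 0.05 s, during which the arm holds its last target.

## Working session

There is one attempt and no reset: what is moved stays moved. The work goes in short steps, Python scripts to look and compute and a shell command to move; the robot and the scene stay as the last step left them, time stands still between calls to the robot, and variables do not carry over. Pictures are saved under pics/ and viewed, and the job is handed in when it is done.

```bash
ls; mkdir -p pics
python3 - <<'E'
from bench import r
import cv2
s=r.sense()
for k in s: print(k,s[k])
for c in ("side","top","wrist"):
    im,d=r.snapshot(c); cv2.imwrite(f"pics/a_{c}.png",im)
    for n in ("beaker_mid","squat_jar","drop_bottle","plank","seat","pointer_tip","grip_tab","plank_end","stand"):
        for f in (r.look_for,r.landmark_of):
            try:
                o=f(n,c)
                print(c,n,[( [round(v) for v in (x.get("extent") or x.get("pixel"))] if not hasattr(x.get("extent",x.get("pixel")),'shape') else x.get("extent",x.get("pixel")),round(x["conf"],2)) for x in o][:3])
            except Exception as e: print(c,n,"err",e)
print(r.sense()["time"])
E
```

```text
pics
time 0.0
joint_pos [-7.57108593e+01  7.51586636e+00  8.53306927e+01 -4.95889862e-05
  8.72626292e+01 -4.89308373e+00]
qd [ 0.00971904 -0.02856163  0.0800382  -0.00197438  0.05630687  0.01552229]
joint_efforts [-4.43241288e-04 -5.69407010e+01 -5.00543618e+01 -2.81649436e-04
  1.51442410e-02 -7.92522570e-06]
tool_pos [ 197.02403591 -566.1273733   230.22299841]
tcp_rot [-1.79891205e+02 -9.26404224e-03  1.91822180e+01]
ft_force [0.02302688 0.30896679 0.50447333]
wrist_torque [ 0.01555643 -0.02476189 -0.04114329]
finger_gap 85.64963319116148
side beaker_mid [([350, 202, 368, 234], 0.63), ([332, 184, 348, 212], 0.61)]
side beaker_mid [([340, 199], 0.61), ([355, 222], 0.57)]
side squat_jar [([292, 173, 314, 197], 0.63)]
side squat_jar [([302, 195], 0.68)]
side drop_bottle [([339, 160, 353, 187], 0.86)]
side drop_bottle [([343, 181], 0.84)]
side plank [([190, 269, 279, 330], 0.75)]
side plank []
side seat [([188, 270, 278, 329], 0.81)]
side seat [([209, 285], 0.97)]
side pointer_tip [([177, 237, 191, 253], 0.67)]
side pointer_tip [([179, 249], 0.4)]
side grip_tab [([190, 270, 280, 332],
[... 601 characters left out ...]
60, 216], 0.6)]
top seat [([142, 172, 180, 259], 0.97)]
top seat [([166, 184], 0.69)]
top pointer_tip []
top pointer_tip [([190, 137], 0.54)]
top grip_tab [([141, 171, 184, 260], 0.73)]
top grip_tab [([154, 245], 0.61)]
top plank_end [([139, 171, 183, 260], 0.92)]
top plank_end [([164, 171], 0.79)]
top stand [([136, 126, 213, 256], 0.85)]
top stand [([165, 219], 0.77)]
wrist beaker_mid []
wrist beaker_mid []
wrist squat_jar []
wrist squat_jar []
wrist drop_bottle []
wrist drop_bottle []
wrist plank []
wrist plank []
wrist seat []
wrist seat []
wrist pointer_tip []
wrist pointer_tip []
wrist grip_tab []
wrist grip_tab []
wrist plank_end []
wrist plank_end []
wrist stand []
wrist stand []
2.85
```

View pics/a_side.png

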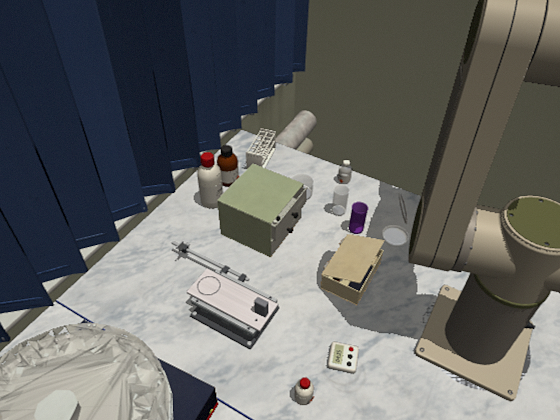

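View pics/a_top.png

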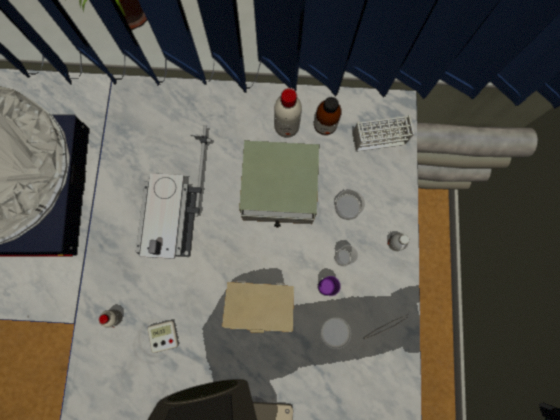

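View pics/a_wrist.png

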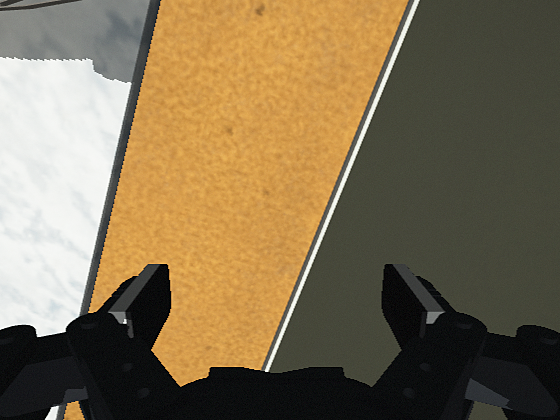

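Run:
```python
import cv2,numpy as np
a=cv2.imread("pics/a_side.png")[140:250,270:400]; b=cv2.imread("pics/a_top.png")[180:310,290:420]
a=cv2.resize(a,(390*1,330)); b=cv2.resize(b,(390,390))
b=b[:330]
cv2.imwrite("pics/crop1.png",np.hstack([a,b]))
```

```text
(no output)
```

View pics/crop1.png

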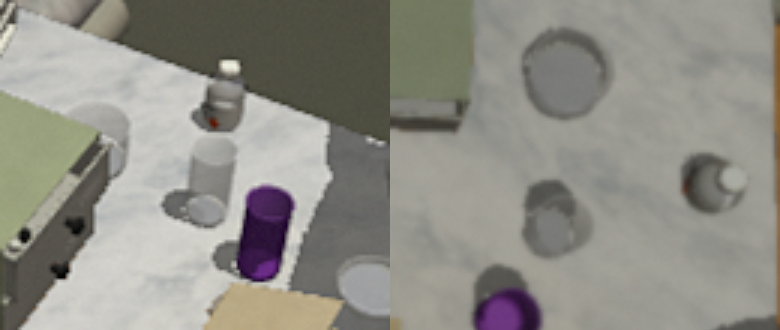

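The candidates are the purple tumbler (side 358,217 / top 329,286), the clear slim beaker (side 340,199 / top 344,255) and the wide low jar (top 347,205). The clear slim one at side 340,199 is the one meant: the purple one is the excluded look-alike, and the jar is low and wide. The enlarged crop confirms this.

```bash
cat > h.py <<'E'
import numpy as np
from bench import r
def ray(c,uv):
    k=r.get_calibration(c); K=np.array(k["mtx"]);T=np.array(k["cam_to_world"])
    d=T[:3,:3]@np.linalg.solve(K,[uv[0],uv[1],1.]); return T[:3,3],d
def onz(c,uv,z):
    o,d=ray(c,uv); return o+d*(z-o[2])/d[2]
def tri(obs):
    A=np.zeros((3,3));b=np.zeros(3);R=[]
    for c,uv in obs:
        o,d=ray(c,uv);d=d/np.linalg.norm(d);P=np.eye(3)-np.outer(d,d);A+=P;b+=P@o;R.append((o,P))
    x=np.linalg.solve(A,b); return x,[round(float(np.linalg.norm(P@(x-o))),1) for o,P in R]
def proj(c,X):
    k=r.get_calibration(c); K=np.array(k["mtx"]);T=np.linalg.inv(np.array(k["cam_to_world"]))
    p=K@(T[:3,:3]@np.array(X)+T[:3,3]); return p[:2]/p[2]
E
python3 - <<'E'
from h import *
np.set_printoptions(precision=1,suppress=True)
for c in("side","top"):
    k=r.get_calibration(c);print(c,k["cam_to_world"],k["mtx"][0])
print("beaker",onz("side",(340,199),42.5),onz("top",(344,255.5),42.5),tri([("side",(340,199)),("top",(344,255.5))]))
print("jar",onz("side",(302,195),0),onz("top",(346,206),0))
print("bottle",onz("side",(343,181),0),onz("top",(395,243),0))
print("seat",onz("side",(209,285),58),onz("top",(166,185),58))
print("tab",onz("side",(262,305),86),onz("top",(154,245),86))
print("end",onz("side",(194,277),58),onz("top",(164,172),58))
print("ptr",onz("side",(179,249),62),onz("top",(190,137),62))
print("purple",onz("side",(355,222),42.5),onz("top",(330,285),42.5))
for n,p in (("box green side low",(277,220)),("tan box ", (258,305))): print(n,onz("top",p,80))
E
```

```text
side [[ -0.9  -0.4   0.3 112.9]
 [ -0.5   0.6  -0.6 729.1]
 [  0.   -0.7  -0.7 991.7]
 [  0.    0.    0.    1. ]] [485.9   0.  280.1]
top [[  0.1  -1.    0.2 342. ]
 [ -1.   -0.1   0.  -53. ]
 [  0.   -0.2  -1.  998.6]
 [  0.    0.    0.    1. ]] [408.5   0.  276.4]
beaker [ 447.5 -220.9   42.5] [ 444.3 -211.2   42.5] (array([ 443.2, -209.2,   54.2]), [0.1, 0.1])
jar [ 566.9 -220.6    0. ] [ 573.1 -220.6    0. ]
bottle [ 488.5 -340.7   -0. ] [ 486.6 -343.     0. ]
seat [582.2 218.1  58. ] [586.7 218.4  58. ]
tab [436.5 217.8  86. ] [439.4 221.7  86. ]
end [626.5 217.3  58. ] [618.5 226.7  58. ]
ptr [708.6 169.1  62. ] [709.2 172.4  62. ]
purple [ 374.6 -160.3   42.5] [ 374.6 -180.4   42.5]
box green side low [512.9 -50.1  80. ]
tan box  [321.5 -19.   80. ]
```

Run:
```python
import cv2,numpy as np
a=cv2.imread("pics/a_side.png")[225:355,160:300]; b=cv2.imread("pics/a_top.png")[115:270,120:225]
a=cv2.resize(a,None,fx=3.3,fy=3.3,interpolation=cv2.INTER_CUBIC); b=cv2.resize(b,None,fx=3.3,fy=3.3,interpolation=cv2.INTER_CUBIC)
h=max(a.shape[0],b.shape[0]); o=np.zeros((h,a.shape[1]+b.shape[1],3),np.uint8); o[:a.shape[0],:a.shape[1]]=a;o[:b.shape[0],a.shape[1]:]=b
print(o.shape); cv2.imwrite("pics/crop2.png",o)
```

```text
(512, 808, 3)
```

View pics/crop2.png

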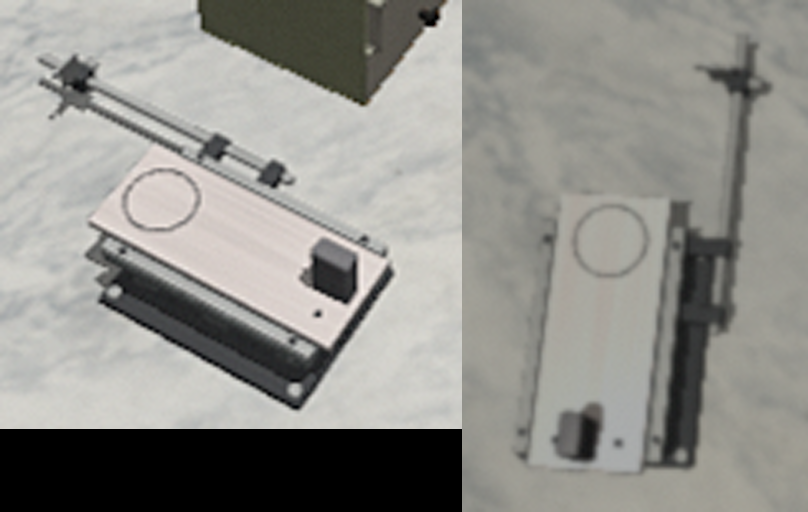

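The crop shows the plank with its ring at side ~(209,285), the tab at (262,305) and the pointer blades at (179,249). Next I'll get the heights, the stand's yaw and the wrist camera geometry.

Run:
```python
from h import *
from scipy.spatial.transform import Rotation as Ro
np.set_printoptions(precision=2,suppress=True)
s=r.sense()
T=np.eye(4);T[:3,:3]=Ro.from_euler('xyz',s["tcp_rot"],degrees=True).as_matrix();T[:3,3]=s["tool_pos"]
k=r.get_calibration("wrist");C=np.array(k["cam_to_world"]);print(np.linalg.inv(T)@C);print(k["mtx"])
im,d=r.snapshot("top")
def pt(u,v):
    o,dd=ray("top",(u,v)); k=r.get_calibration("top");K=np.array(k["mtx"]);TT=np.array(k["cam_to_world"])
    return TT[:3,3]+TT[:3,:3]@(np.linalg.solve(K,[u,v,1.])*d[v,u])
for p in [(280,175),(245,145),(315,210),(258,305),(165,215),(155,243),(207,135),(203,140),(345,250),(330,285)]: print(p,pt(*p))
for p in [(150,175),(182,177),(140,256),(176,258)]: print("corner",p,pt(*p), onz("top",p,58))
R0=T[:3,:3]
for tgt in [(444,-211,200),(404,-211,200)]:
    print("delta tool",R0.T@(np.array(tgt)-s["tool_pos"])/1000, (Ro.from_matrix(R0).inv()*Ro.from_euler('xyz',[180,0,0],degrees=True)).as_rotvec(), s["time"])
```

```text
[[   0.     -0.96   -0.27   69.4 ]
 [   1.      0.      0.      0.78]
 [  -0.     -0.27    0.96 -142.22]
 [   0.      0.      0.      1.  ]]
[[355.29   0.   275.9 ]
 [  0.   355.29 207.48]
 [  0.     0.     1.  ]]
(280, 175) [604.87 -51.36 130.64]
(245, 145) [671.28  31.09 128.35]
(315, 210) [ 529.82 -131.38  132.21]
(258, 305) [321.26 -18.67  71.53]
(165, 215) [514.19 212.86  57.35]
(155, 243) [441.99 214.58 104.08]
(207, 135) [740.41 143.33   2.89]
(203, 140) [710.21 143.87  44.18]
(345, 250) [ 461.89 -219.54    4.98]
(330, 285) [ 375.9  -185.45    4.38]
corner (150, 175) [609.17 259.31  57.93] [609.15 259.29  58.  ]
corner (182, 177) [608.61 182.51  57.78] [608.55 182.45  58.  ]
corner (140, 256) [415.46 259.52  57.01] [415.38 259.2   58.  ]
corner (176, 258) [419.8  190.02   1.91] [415.42 176.35  58.  ]
delta tool [ 0.35 -0.25  0.03] [-0.    0.    0.33] 2.85
delta tool [ 0.31 -0.27  0.03] [-0.    0.    0.33] 2.85
```

```bash
python3 -m crank '[[[0.35,-0.25,0.03,0,0,0.335],[0.35,-0.25,0.03,0,0,0.335],[0.35,-0.25,0.03,0,0,0.335],[0.35,-0.25,0.03,0,0,0.335],[0.35,-0.25,0.03,0,0,0.335],[0.35,-0.25,0.03,0,0,0.335],[0.35,-0.25,0.03,0,0,0.335],[0.35,-0.25,0.03,0,0,0.335],[0.35,-0.25,0.03,0,0,0.335]]]' 0 20
python3 - <<'E'
from h import *
import cv2
np.set_printoptions(precision=1,suppress=True)
s=r.sense();print(s["time"],s["tool_pos"],s["tcp_rot"])
im,d=r.snapshot("wrist");cv2.imwrite("pics/b_wrist.png",im)
for o in r.landmark_of("beaker_mid","wrist"): print(o, onz("wrist",o["pixel"],42.5))
for o in r.look_for("beaker_mid","wrist"): print(o)
E
```

```text
time: 4.03
tool_pos: [445.5, -215.7, 201.4]
tcp_rot: [180.0, 0.0, 0.0]
ft_force: [-1.1, -0.5, 0.2]
finger_gap: 85.2
4.025 [ 445.5 -215.7  201.4] [180.   0.   0.]
{'pixel': [272.0, 190.2], 'conf': 0.76} [ 446.1 -213.7   42.5]
{'extent': [194.8, 228.4, 256.3, 308.2], 'conf': 0.91}
{'extent': [242.9, 155.3, 301.7, 232.6], 'conf': 0.75}
```

View pics/b_wrist.png

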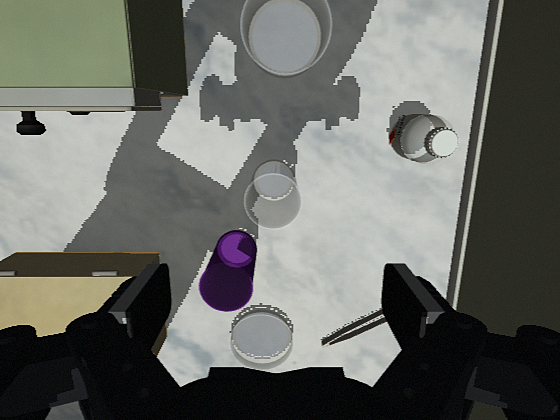

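Run:
```python
from h import *
np.set_printoptions(precision=1,suppress=True)
print(onz("wrist",(274,180),1),onz("wrist",(272,200.5),85),proj("wrist",(446,-213.7,0)),proj("wrist",(446,-213.7,85)))
s=r.sense();print(s["tool_pos"],s["tcp_rot"])
import cv2
im=cv2.imread("pics/b_wrist.png")[140:240,220:330];cv2.imwrite("pics/b_crop.png",cv2.resize(im,None,fx=5,fy=5,interpolation=cv2.INTER_CUBIC))
```

```text
[ 446.8 -215.4    1. ] [ 447.8 -214.3   85. ] [272.3 180.6] [271.2 202.8]
[ 445.  -216.8  201.5] [180.   -0.   -0.1]
```

View pics/b_crop.png

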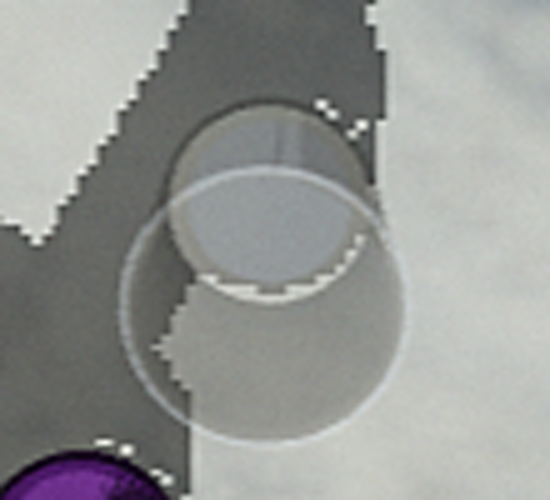

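```bash
python3 -m crank '[[[0.002,-0.002,0.05,0,0,0],[0.002,-0.002,0.10,0,0,0],[0.002,-0.002,0.14,0,0,0],[0.002,-0.002,0.155,0,0,0],[0.002,-0.002,0.165,0,0,0],[0.002,-0.002,0.165,0,0,0]]]' 0 20
python3 - <<'E'
from h import *
import cv2
s=r.sense();print(s["time"],s["tool_pos"],s["tcp_rot"])
im,d=r.snapshot("wrist");cv2.imwrite("pics/c_wrist.png",im)
E
```

```text
time: 4.92
tool_pos: [447.4, -215.6, 37.2]
tcp_rot: [179.9, -0.0, -0.2]
ft_force: [0.2, 0.5, 0.4]
finger_gap: 85.0
4.925 [ 447.40810485 -215.55813021   37.15909193] [ 1.79949632e+02 -4.63579206e-02 -1.60027224e-01]
```

View pics/c_wrist.png

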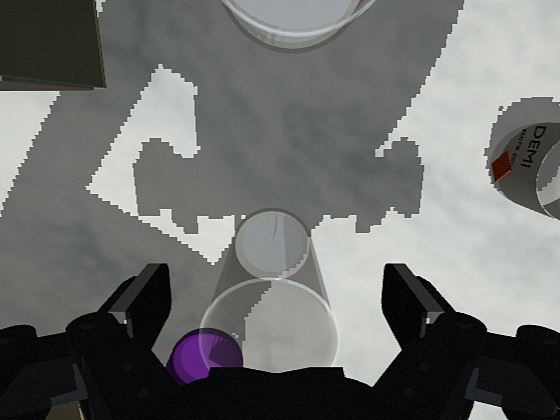

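The beaker's rim (270,348) sits midway between the pads (146 and 405). Now I'll close lightly.

```bash
python3 -m crank '[[[0,0,0,0,0,0],[0,0,0,0,0,0],[0,0,0,0,0,0],[0,0,0,0,0,0],[0,0,0,0,0,0],[0,0,0,0,0,0]]]' 1 20
```

```text
time: 5.72
tool_pos: [448.5, -215.9, 38.5]
tcp_rot: [179.9, -0.2, -0.1]
ft_force: [-0.3, 1.2, 6.1]
finger_gap: 43.0
```

```bash
python3 -m crank '[[[0,0,-0.01,0,0,0],[0,0,-0.03,0,0,0],[0,0,-0.06,0,0,0],[0,0,-0.10,0,0,0],[0,0,-0.14,0,0,0],[0,0,-0.17,0,0,0],[0,0,-0.19,0,0,0],[0,0,-0.19,0,0,0]]]'
python3 - <<'E'
from h import *
import cv2
np.set_printoptions(precision=2,suppress=True)
s=r.sense();print(s["time"],s["tool_pos"],s["tcp_rot"],s["ft_force"])
im,d=r.snapshot("wrist");cv2.imwrite("pics/d_wrist.png",im)
E
```

```text
time: 6.72
tool_pos: [448.8, -216.1, 230.7]
tcp_rot: [179.8, -0.3, -0.1]
ft_force: [-0.2, 0.6, -1.5]
finger_gap: 42.9
6.725 [ 448.83 -216.08  230.72] [179.77  -0.35  -0.14] [-0.21  0.58 -1.48]
```

View pics/d_wrist.png

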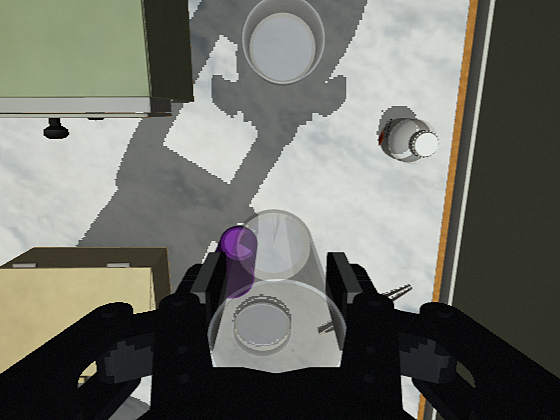

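```bash
python3 -m crank '[[[0.003,-0.02,0,0,0,0],[0.007,-0.06,0,0,0,0],[0.013,-0.11,0,0,0,0],[0.019,-0.165,0,0,0,0],[0.026,-0.22,0,0,0,0],[0.033,-0.275,0,0,0,0],[0.039,-0.33,0,0,0,0],[0.045,-0.38,0,0,0,0],[0.050,-0.42,0,0,0,0],[0.051,-0.434,0,0,0,0]]]'
python3 -m crank '[[[0,0,0,0,0,0],[0,0,0,0,0,0]]]'
python3 - <<'E'
from h import *
import cv2
np.set_printoptions(precision=2,suppress=True)
s=r.sense();print(s["time"],s["tool_pos"],s["tcp_rot"],s["ft_force"],s["finger_gap"])
im,d=r.snapshot("wrist");cv2.imwrite("pics/e_wrist.png",im);np.save("e_d.npy",d)
for n,z in (("seat",58),("plank_end",58),("pointer_tip",62),("grip_tab",86)):
    for o in r.landmark_of(n,"wrist")[:2]: print(n,o,onz("wrist",o["pixel"],z))
np.savez("e_cal.npz",**{k:np.array(v) for k,v in r.get_calibration("wrist").items()})
E
```

```text
time: 8.02
tool_pos: [499.1, 220.0, 226.0]
tcp_rot: [179.8, -0.1, 0.0]
ft_force: [0.6, -0.6, -0.5]
finger_gap: 43.3
time: 8.28
tool_pos: [498.7, 218.9, 225.1]
tcp_rot: [179.7, 0.0, -0.0]
ft_force: [-0.8, -0.1, -1.0]
finger_gap: 43.0
8.275 [498.69 218.88 225.07] [179.75   0.03  -0.03] [-0.85 -0.11 -0.99] 42.9920005812163
seat {'pixel': [271.9, 87.6], 'conf': 0.72} [585.21 220.98  58.  ]
plank_end {'pixel': [268.8, 41.2], 'conf': 0.96} [620.71 223.45  58.  ]
```

View pics/e_wrist.png

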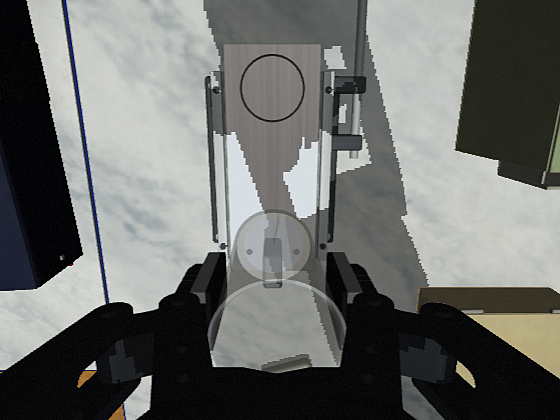

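Run:
```python
from h import *
import cv2
np.set_printoptions(precision=1,suppress=True)
s=r.sense();print(s["tool_pos"],s["tcp_rot"])
im=cv2.imread("pics/e_wrist.png");g=cv2.cvtColor(im,cv2.COLOR_BGR2GRAY)
sub=g[48:128,232:314]
b=cv2.adaptiveThreshold(sub,255,cv2.ADAPTIVE_THRESH_MEAN_C,cv2.THRESH_BINARY_INV,11,25)
cs,_=cv2.findContours(b,cv2.RETR_EXTERNAL,cv2.CHAIN_APPROX_NONE)
for c in cs:
    if len(c)>80: print("ring",cv2.fitEllipse(c))
for nm,uv,z in (("ring",(272,88),58),("endL",(224,44),58),("endR",(321,44),58),("foot",(273,246),s["tool_pos"][2]-38.5),("tabtop",(272,242),103),("tabtop2",(273,286),60)):
    print(nm,onz("wrist",uv,z))
cv2.imwrite("pics/e_c.png",np.hstack([cv2.resize(im[30:140,200:340],None,fx=2.8,fy=2.8,interpolation=cv2.INTER_CUBIC)[:308],cv2.resize(im[200:310,205:345],None,fx=2.8,fy=2.8,interpolation=cv2.INTER_CUBIC)[:308]]))
```

```text
[499.3 219.2 226.2] [179.8  -0.1  -0.1]
ring ((39.96025466918945, 39.61790084838867), (63.980018615722656, 67.50635528564453), 178.37518310546875)
ring [585.2 221.4  58. ]
endL [618.8 259.9  58. ]
endR [618.8 181.9  58. ]
foot [496.6 220.3 187.7]
tabtop [466.3 221.5 103. ]
tabtop2 [404.7 221.1  60. ]
```

View pics/e_c.png

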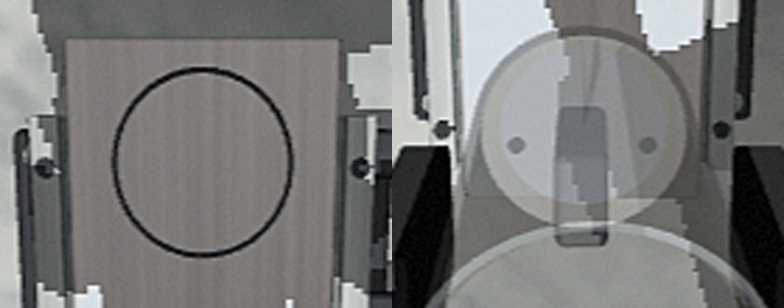

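```bash
python3 -m crank '[[[0.02,-0.001,0.01,0,0,0],[0.05,-0.001,0.03,0,0,0],[0.075,-0.001,0.055,0,0,0],[0.089,-0.001,0.08,0,0,0],[0.089,-0.001,0.1,0,0,0],[0.089,-0.001,0.112,0,0,0],[0.089,-0.001,0.115,0,0,0],[0.089,-0.001,0.115,0,0,0],[0.089,-0.001,0.115,0,0,0]]]'
python3 - <<'E'
from h import *
import cv2
np.set_printoptions(precision=1,suppress=True)
s=r.sense();print(s["time"],s["tool_pos"],s["tcp_rot"],s["ft_force"])
im,d=r.snapshot("wrist");cv2.imwrite("pics/f_wrist.png",im)
im2,d=r.snapshot("side");cv2.imwrite("pics/f_side.png",cv2.resize(im2[200:360,130:310],None,fx=3,fy=3,interpolation=cv2.INTER_CUBIC))
E
```

```text
time: 9.65
tool_pos: [589.0, 220.0, 112.6]
tcp_rot: [179.8, -0.2, -0.1]
ft_force: [0.5, 0.7, -0.9]
finger_gap: 43.0
9.65 [589.  220.  112.6] [179.8  -0.2  -0.1] [ 0.5  0.7 -0.9]
```

View pics/f_wrist.png

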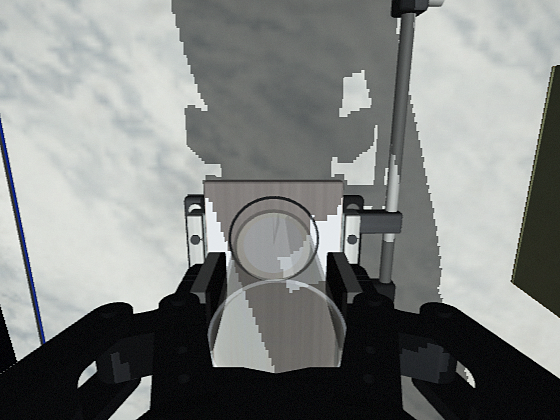

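View pics/f_side.png

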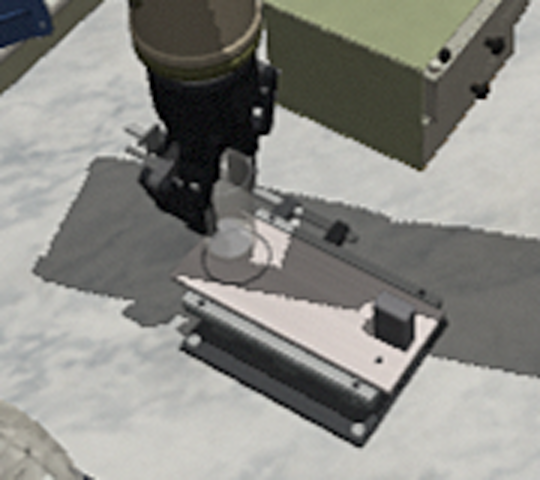

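Run:
```python
from h import *
import cv2
np.set_printoptions(precision=1,suppress=True)
s=r.sense();z=s["tool_pos"][2]
print(s["tool_pos"],onz("wrist",(274.5,239),58),onz("wrist",(275,246),z-38.5))
im=cv2.imread("pics/f_wrist.png")
cv2.imwrite("pics/f_c.png",cv2.resize(im[175:305,195:355],None,fx=4,fy=4,interpolation=cv2.INTER_CUBIC))
```

```text
[588.9 219.9 112.3] [584.5 220.2  58. ] [586.3 219.9  73.8]
```

View pics/f_c.png

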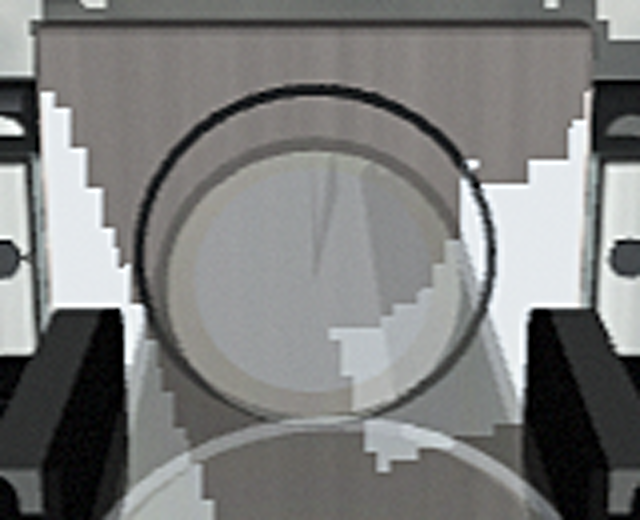

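```bash
python3 -m crank '[[[-0.0015,0,0.005,0,0,0],[-0.0015,0,0.010,0,0,0],[-0.0015,0,0.013,0,0,0],[-0.0015,0,0.0145,0,0,0],[-0.0015,0,0.015,0,0,0],[-0.0015,0,0.015,0,0,0],[-0.0015,0,0.015,0,0,0]]]'
```

```text
time: 10.62
tool_pos: [587.6, 219.9, 97.5]
tcp_rot: [179.8, -0.2, -0.1]
ft_force: [-0.7, 0.3, -1.0]
finger_gap: 43.0
```

```bash
python3 -m crank '[[[0,0,0.0007,0,0,0],[0,0,0.0014,0,0,0],[0,0,0.0014,0,0,0]]]'
```

```text
time: 11.0
tool_pos: [587.9, 220.0, 96.6]
tcp_rot: [179.8, -0.2, -0.1]
ft_force: [-0.6, -0.7, 3.4]
finger_gap: 42.8
```

```bash
python3 -m crank '[[[0,0,0,0,0,0],[0,0,0,0,0,0],[0,0,0,0,0,0],[0,0,0,0,0,0],[0,0,0,0,0,0],[0,0,0,0,0,0]]]' 0 20
python3 - <<'E'
from h import *
import cv2
np.set_printoptions(precision=1,suppress=True)
s=r.sense();print(s["time"],s["tool_pos"],s["tcp_rot"],s["ft_force"])
im,d=r.snapshot("wrist");cv2.imwrite("pics/g_wrist.png",im)
im2,d=r.snapshot("side");cv2.imwrite("pics/g_side.png",cv2.resize(im2[200:360,130:310],None,fx=3,fy=3,interpolation=cv2.INTER_CUBIC))
E
```

```text
time: 11.75
tool_pos: [587.9, 220.0, 96.6]
tcp_rot: [179.8, -0.2, -0.1]
ft_force: [-0.5, -0.2, 0.6]
finger_gap: 85.3
11.75 [587.9 220.   96.6] [179.8  -0.2  -0.1] [-0.5 -0.2  0.6]
```

View pics/g_wrist.png

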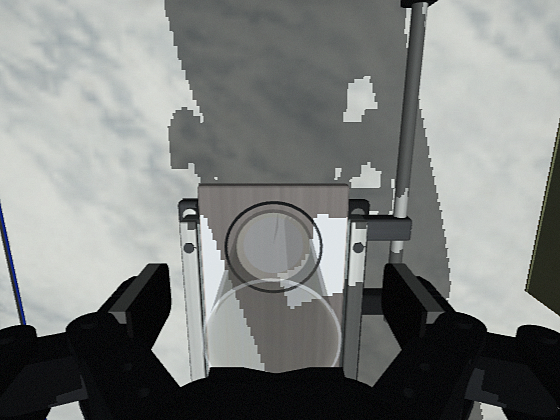

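View pics/g_side.png

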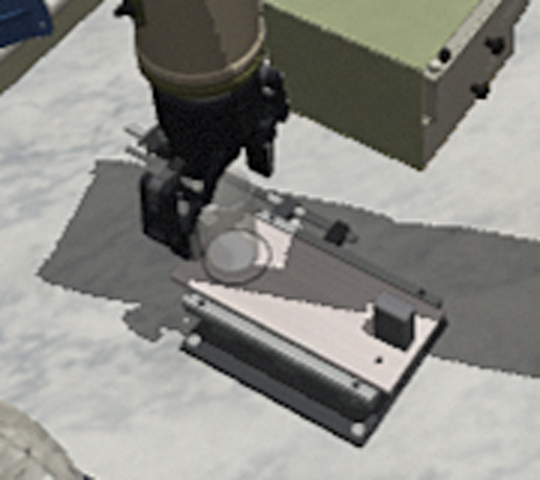

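```bash
python3 -m crank '[[[0,0,-0.01,0,0,0],[0,0,-0.03,0,0,0],[0,0,-0.06,0,0,0],[0,0,-0.09,0,0,0],[0,0,-0.11,0,0,0],[-0.05,0,-0.11,0,0,0],[-0.1,0,-0.11,0,0,0],[-0.14,0,-0.10,0,0,0],[-0.148,0,-0.09,0,0,0],[-0.148,0,-0.09,0,0,0]]]'
python3 - <<'E'
from h import *
import cv2
np.set_printoptions(precision=1,suppress=True)
s=r.sense();print(s["time"],s["tool_pos"],s["tcp_rot"],s["ft_force"])
im,d=r.snapshot("wrist");cv2.imwrite("pics/h_wrist.png",im)
im2,d=r.snapshot("side");cv2.imwrite("pics/h_side.png",cv2.resize(im2[200:360,130:310],None,fx=3,fy=3,interpolation=cv2.INTER_CUBIC))
for o in r.landmark_of("pointer_tip","side"): print("ptr side",o)
for n,z in (("grip_tab",86),("seat",58),("plank_end",58),("pointer_tip",62),("beaker_mid",100.5)):
    for o in r.landmark_of(n,"wrist")[:2]: print(n,o,onz("wrist",o["pixel"],z))
E
```

```text
time: 13.1
tool_pos: [439.4, 220.3, 185.8]
tcp_rot: [179.8, -0.2, -0.0]
ft_force: [-0.5, -0.7, 0.5]
finger_gap: 85.5
13.1 [439.4 220.3 185.8] [179.8  -0.2  -0. ] [-0.5 -0.7  0.5]
ptr side {'pixel': [175.4, 246.8], 'conf': 0.69}
grip_tab {'pixel': [271.4, 212.5], 'conf': 0.73} [439.2 223.   86. ]
```

View pics/h_wrist.png

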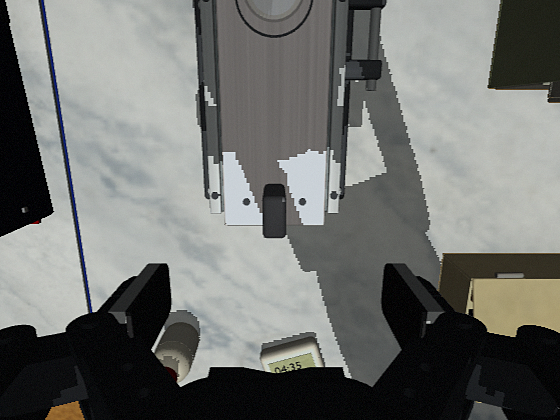

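View pics/h_side.png

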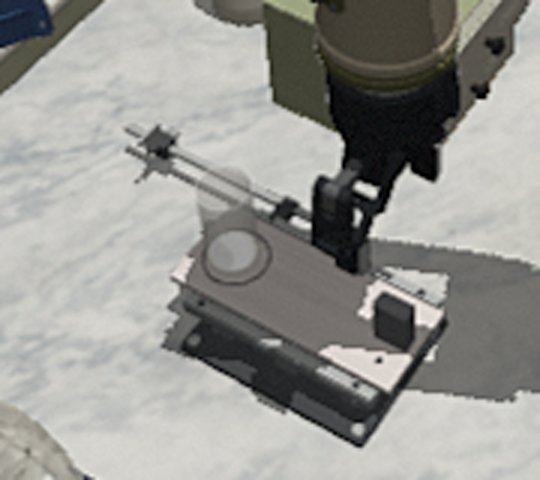

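```bash
python3 -m crank '[[[0.05,0.0,-0.02,0,0,0],[0.11,0,-0.02,0,0,0],[0.17,0,-0.02,0,0,0],[0.2,0.01,-0.01,0,0,0],[0.2,0.01,-0.01,0,0,0],[0.2,0.01,-0.01,0,0,0]]]'
python3 - <<'E'
from h import *
import cv2
np.set_printoptions(precision=1,suppress=True)
s=r.sense();print(s["time"],s["tool_pos"],s["tcp_rot"],s["ft_force"])
im,d=r.snapshot("wrist");cv2.imwrite("pics/i_wrist.png",im);np.save("i_d.npy",d)
for n,z in (("pointer_tip",62),("seat",58),("plank_end",58),("beaker_mid",100.5)):
    for o in r.landmark_of(n,"wrist")[:2]: print(n,o,onz("wrist",o["pixel"],z))
E
```

```text
time: 14.25
tool_pos: [639.6, 210.2, 196.7]
tcp_rot: [179.8, -0.2, -0.1]
ft_force: [-0.9, 0.5, -0.1]
finger_gap: 85.3
14.25 [639.6 210.2 196.7] [179.8  -0.2  -0.1] [-0.9  0.5 -0.1]
pointer_tip {'pixel': [323.6, 97.3], 'conf': 0.77} [717.5 174.2  62. ]
plank_end {'pixel': [260.0, 223.3], 'conf': 0.64} [617.3 223.2  58. ]
beaker_mid {'pixel': [260.6, 281.2], 'conf': 0.84} [586.  221.4 100.5]
```

View pics/i_wrist.png

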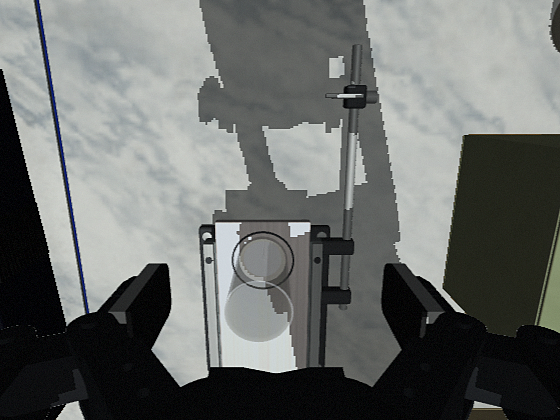

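Run:
```python
from h import *
import cv2
np.set_printoptions(precision=1,suppress=True)
im=cv2.imread("pics/i_wrist.png");d=np.load("i_d.npy")
a=cv2.resize(im[80:115,310:390],None,fx=8,fy=8,interpolation=cv2.INTER_CUBIC);b=cv2.resize(im[210:240,200:280],None,fx=8,fy=8,interpolation=cv2.INTER_CUBIC)
cv2.imwrite("pics/i_c.png",np.vstack([a,b]))
print(d[92:102:2,324:346:3])
```

```text
[[322.8 323.8 323.  323.1 324.  323.9 323.4 288.5]
 [324.  261.6 262.4 263.2 262.2 262.1 260.5 261.5]
 [322.8 262.7 261.6 262.2 262.4 262.8 261.4 263.7]
 [323.8 324.9 325.  279.5 280.1 279.  279.8 279.2]
 [325.  325.1 324.5 324.4 325.6 325.7 325.2 287.3]]
```

View pics/i_c.png

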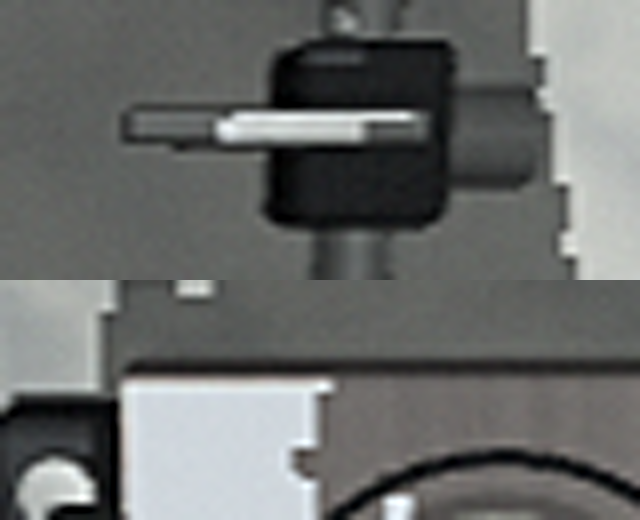

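Run:
```python
from h import *
np.set_printoptions(precision=1,suppress=True)
k=r.get_calibration("wrist");K=np.array(k["mtx"]);T=np.array(k["cam_to_world"])
X=T[:3,3]+T[:3,:3]@(np.linalg.solve(K,[330,95.8,1.])*262.2);print("blade by depth",X)
print("tip",onz("wrist",(325.3,95.8),62),onz("wrist",(325.3,95.8),66))
for u in (216,263,310): print("end",onz("wrist",(u,222),58))
print(r.sense()["tool_pos"])
```

```text
blade by depth [718.7 170.   65.9]
tip [718.8 172.9  62. ] [718.7 173.4  66. ]
end [618.6 259.8  58. ]
end [618.5 220.7  58. ]
end [618.5 181.5  58. ]
[639.6 210.6 197.9]
```

```bash
python3 -m crank '[[[-0.05,-0.003,-0.01,0,0,0],[-0.11,-0.006,-0.01,0,0,0],[-0.165,-0.01,0,0,0,0],[-0.195,-0.01,0.02,0,0,0],[-0.1995,-0.0105,0.05,0,0,0],[-0.1995,-0.0105,0.08,0,0,0],[-0.1995,-0.0105,0.08,0,0,0]]]'
python3 - <<'E'
from h import *
import cv2
np.set_printoptions(precision=1,suppress=True)
s=r.sense();print(s["time"],s["tool_pos"],s["tcp_rot"],s["ft_force"])
im,d=r.snapshot("wrist");cv2.imwrite("pics/j_wrist.png",im)
for n,z in (("grip_tab",86),):
    for o in r.landmark_of(n,"wrist")[:2]: print(n,o,onz("wrist",o["pixel"],z))
E
```

```text
time: 15.38
tool_pos: [438.3, 220.6, 115.0]
tcp_rot: [179.8, -0.1, -0.0]
ft_force: [0.1, -0.1, -0.3]
finger_gap: 85.4
15.375 [438.3 220.6 115. ] [179.8  -0.1  -0. ] [ 0.1 -0.1 -0.3]
```

View pics/j_wrist.png

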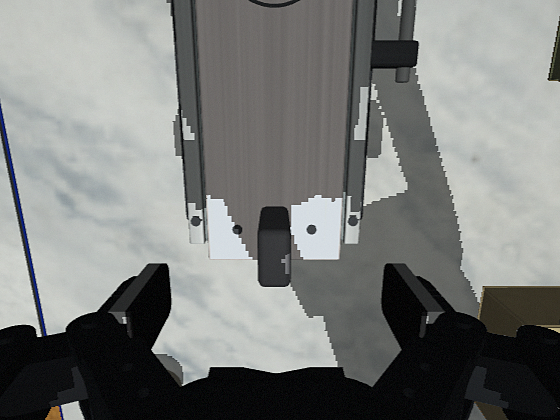

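Run:
```python
from h import *
import cv2
np.set_printoptions(precision=1,suppress=True)
print(onz("wrist",(258.5,286),103),onz("wrist",(291,286),103),onz("wrist",(274.5,230),103),onz("wrist",(274.5,208),58))
print("plank rear/edges",onz("wrist",(207,259),58),onz("wrist",(341,259),58))
im=cv2.imread("pics/j_wrist.png");cv2.imwrite("pics/j_c.png",cv2.resize(im[190:300,220:330],None,fx=4,fy=4,interpolation=cv2.INTER_CUBIC))
```

```text
[426.6 229.4 103. ] [426.6 213.5 103. ] [455.5 221.5 103. ] [453.8 221.6  58. ]
plank rear/edges [421.3 263.2  58. ] [421.2 180.7  58. ]
```

View pics/j_c.png

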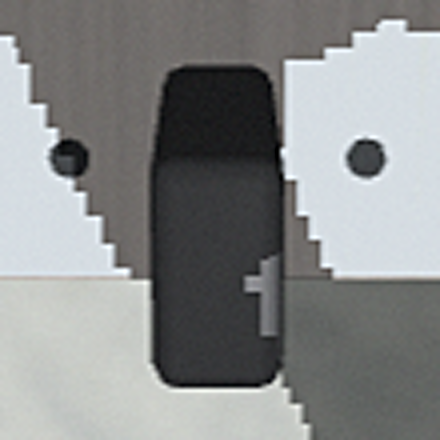

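```bash
python3 -m crank '[[[0.002,-0.0007,0.02,0,0,0],[0.002,-0.0007,0.036,0,0,0],[0.002,-0.0007,0.045,0,0,0],[0.002,-0.0007,0.048,0,0,0],[0.002,-0.0007,0.048,0,0,0],[0.002,-0.0007,0.048,0,0,0]]]' 0 60
python3 - <<'E'
from h import *
import cv2
np.set_printoptions(precision=1,suppress=True)
s=r.sense();print(s["time"],s["tool_pos"],s["tcp_rot"],s["ft_force"])
im,d=r.snapshot("wrist");cv2.imwrite("pics/k_wrist.png",im)
E
```

```text
time: 16.23
tool_pos: [443.5, 222.0, 70.6]
tcp_rot: [179.9, -0.4, -0.0]
ft_force: [0.2, 0.7, -0.1]
finger_gap: 85.6
16.225 [443.5 222.   70.6] [179.9  -0.4  -0. ] [ 0.2  0.7 -0.1]
```

View pics/k_wrist.png

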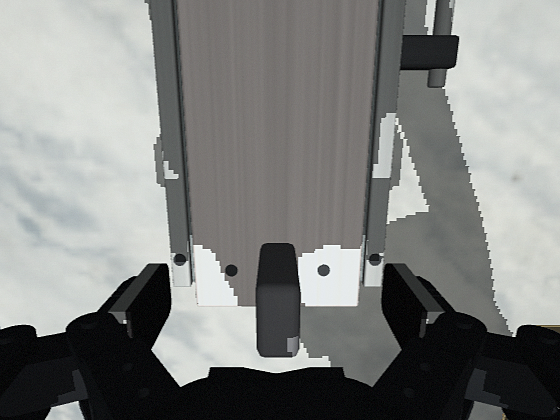

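```bash
python3 -m crank '[[[-0.001,0,0.0015,0,0,0],[-0.002,0,0.0025,0,0,0],[-0.002,0,0.0025,0,0,0]]]' 0 60
python3 -m crank '[[[0,0,0,0,0,0],[0,0,0,0,0,0],[0,0,0,0,0,0],[0,0,0,0,0,0],[0,0,0,0,0,0],[0,0,0,0,0,0],[0,0,0,0,0,0]]]' 1 60
```

```text
time: 16.65
tool_pos: [441.2, 222.0, 67.9]
tcp_rot: [179.9, -0.4, -0.0]
ft_force: [-0.1, -0.1, -0.2]
finger_gap: 86.0
time: 17.52
tool_pos: [441.3, 222.0, 68.1]
tcp_rot: [179.9, -0.4, -0.0]
ft_force: [-0.1, -0.7, 2.5]
finger_gap: 15.5
```

```bash
python3 -m crank '[[[0.001,0,0,0,0,0],[0.003,0,0,0,0,0],[0.006,0,0,0,0,0],[0.009,0,0,0,0,0],[0.012,0,0,0,0,0],[0.015,0,0.0001,0,0,0],[0.018,0,0.0001,0,0,0],[0.020,0,0.0001,0,0,0],[0.021,0,0.0002,0,0,0],[0.021,0,0.0002,0,0,0]]]'
python3 - <<'E'
from h import *
import cv2
np.set_printoptions(precision=1,suppress=True)
s=r.sense();print(s["time"],s["tool_pos"],s["tcp_rot"],s["ft_force"],s["wrist_torque"])
im2,d=r.snapshot("side");cv2.imwrite("pics/l_side.png",cv2.resize(im2[200:360,130:310],None,fx=3,fy=3,interpolation=cv2.INTER_CUBIC))
E
```

```text
time: 18.77
tool_pos: [462.6, 222.0, 68.1]
tcp_rot: [179.9, -0.4, -0.0]
ft_force: [-3.7, -0.2, 3.7]
finger_gap: 14.9
18.775 [462.6 222.   68.1] [179.9  -0.4  -0. ] [-3.7 -0.2  3.7] [ 0.1  0.6 -0.1]
```

View pics/l_side.png

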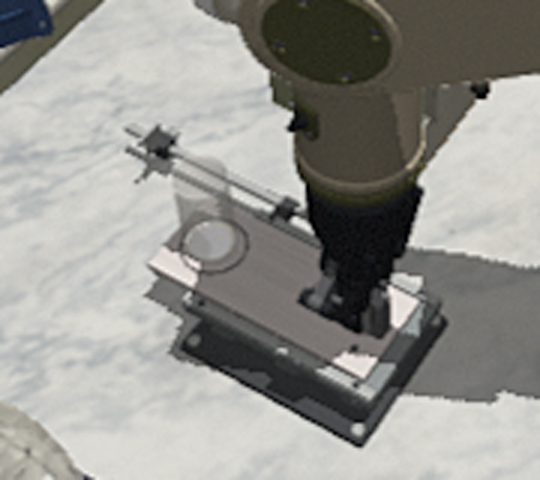

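The plank slides with the tool, the beaker stands in its ring, and the forces are small. I'll continue.

```bash
python3 -m crank '[[[0.002,0,0,0,0,0],[0.006,0,0,0,0,0],[0.011,0,0.0001,0,0,0],[0.016,0,0.0001,0,0,0],[0.021,0,0.0001,0,0,0],[0.026,0,0.0002,0,0,0],[0.031,0,0.0002,0,0,0],[0.035,0,0.0002,0,0,0],[0.038,0,0.0003,0,0,0],[0.039,0,0.0003,0,0,0]]]'
python3 -m crank '[[[0.002,0,0,0,0,0],[0.005,0,0,0,0,0],[0.009,0,0.0001,0,0,0],[0.014,0,0.0001,0,0,0],[0.019,0,0.0001,0,0,0],[0.024,0,0.0002,0,0,0],[0.027,0,0.0002,0,0,0],[0.029,0,0.0002,0,0,0],[0.030,0,0.0002,0,0,0],[0.030,0,0.0002,0,0,0]]]'
python3 - <<'E'
from h import *
import cv2
np.set_printoptions(precision=1,suppress=True)
s=r.sense();print(s["time"],s["tool_pos"],s["tcp_rot"],s["ft_force"],s["wrist_torque"])
im2,d=r.snapshot("side");cv2.imwrite("pics/m_side.png",cv2.resize(im2[200:360,130:310],None,fx=3,fy=3,interpolation=cv2.INTER_CUBIC))
im,d=r.snapshot("wrist");cv2.imwrite("pics/m_wrist.png",im)
E
```

```text
time: 20.08
tool_pos: [501.8, 222.0, 68.1]
tcp_rot: [179.9, -0.4, -0.0]
ft_force: [-5.2, -0.2, 5.4]
finger_gap: 15.1
time: 21.32
tool_pos: [532.0, 221.9, 68.1]
tcp_rot: [179.9, -0.4, -0.0]
ft_force: [-2.1, -0.7, 3.2]
finger_gap: 15.5
21.325 [532.  221.9  68.1] [179.9  -0.4  -0. ] [-2.1 -0.7  3.2] [ 0.1  0.5 -0. ]
```

View pics/m_side.png

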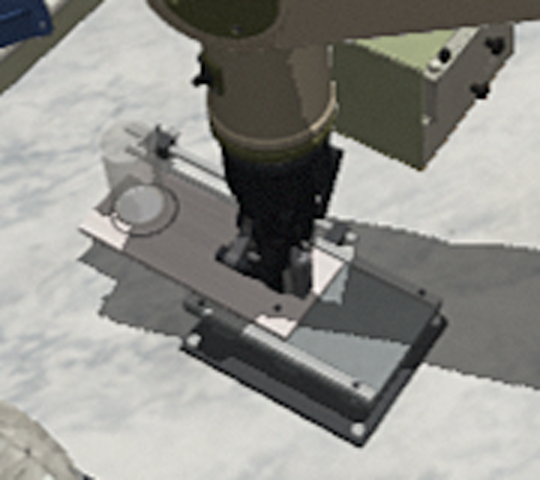

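View pics/m_wrist.png

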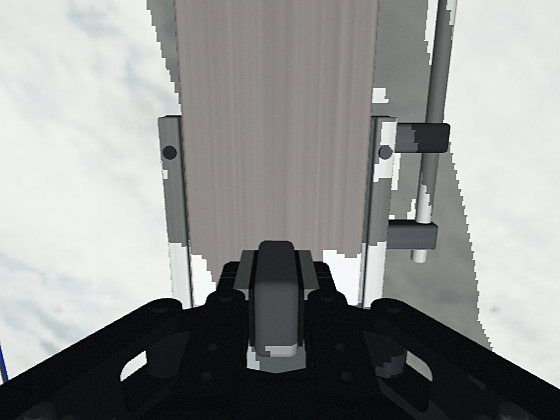

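```bash
python3 -m crank '[[[0.001,0,0,0,0,0],[0.003,0,0,0,0,0],[0.005,0,0,0,0,0],[0.007,0,0.0001,0,0,0],[0.0085,0,0.0001,0,0,0],[0.0095,0,0.0001,0,0,0],[0.0095,0,0.0001,0,0,0],[0.0095,0,0.0001,0,0,0]]]'
python3 - <<'E'
from h import *
import cv2
np.set_printoptions(precision=1,suppress=True)
s=r.sense();print(s["time"],s["tool_pos"],s["tcp_rot"],s["ft_force"],s["wrist_torque"])
sm,d=r.snapshot("side")
for n,z in (("plank_end",58),("pointer_tip",62),("seat",58)):
    for o in r.landmark_of(n,"side")[:2]: print("side",n,o,onz("side",o["pixel"],z))
tm,d=r.snapshot("top")
for n,z in (("plank_end",58),("pointer_tip",62),("seat",58),("beaker_mid",100.5)):
    for o in r.landmark_of(n,"top")[:2]: print("top",n,o,onz("top",o["pixel"],z))
cv2.imwrite("pics/n_side.png",sm);cv2.imwrite("pics/n_top.png",tm)
a=cv2.resize(sm[200:320,130:250],None,fx=4,fy=4,interpolation=cv2.INTER_CUBIC);b=cv2.resize(tm[110:230,135:215],None,fx=4,fy=4,interpolation=cv2.INTER_CUBIC)
cv2.imwrite("pics/n_c.png",np.hstack([a,b]))
E
```

```text
time: 22.42
tool_pos: [541.7, 221.9, 68.1]
tcp_rot: [179.9, -0.4, -0.0]
ft_force: [-3.3, -0.2, 3.9]
finger_gap: 15.4
22.425 [541.7 221.9  68.1] [179.9  -0.4  -0. ] [-3.3 -0.2  3.9] [0.1 0.6 0.1]
side plank_end {'pixel': [160.2, 261.1], 'conf': 0.64} [726.3 220.7  58. ]
side pointer_tip {'pixel': [177.8, 246.8], 'conf': 0.64} [715.7 165.   62. ]
side seat {'pixel': [173.6, 266.9], 'conf': 0.87} [687.1 218.1  58. ]
side seat {'pixel': [171.3, 255.9], 'conf': 0.5} [713.6 194.   58. ]
top plank_end {'pixel': [169.1, 130.8], 'conf': 0.89} [723.9 226.   58. ]
top pointer_tip {'pixel': [190.0, 135.5], 'conf': 0.4} [713.1 172.8  62. ]
top seat {'pixel': [342.5, 206.8], 'conf': 0.71} [ 557.3 -202.6   58. ]
top beaker_mid {'pixel': [328.2, 285.0], 'conf': 0.78} [ 372.4 -168.8  100.5]
top beaker_mid {'pixel': [161.9, 140.7], 'conf': 0.59} [681.3 227.4 100.5]
```

View pics/n_c.png

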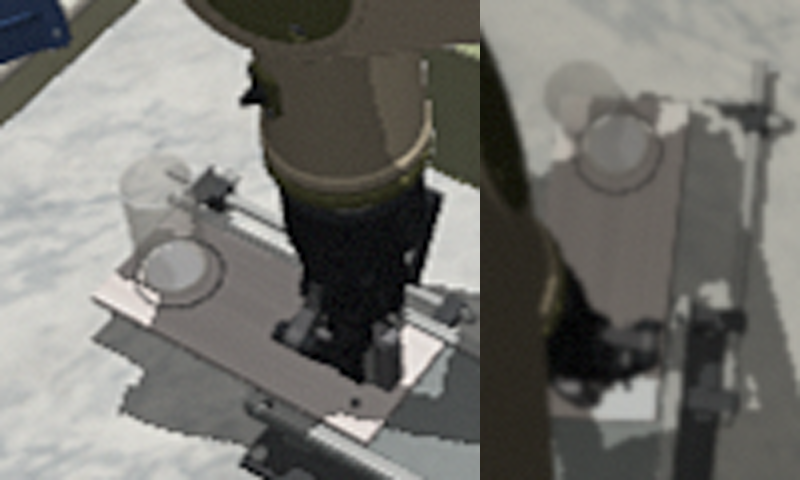

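Run:
```python
from h import *
import cv2
np.set_printoptions(precision=1,suppress=True)
for p,z in (((186.2,134.7),58),((192.5,136),62),((192.5,136),66)): print(p,z,onz("top",p,z))
for z,X in (("tip",(718.7,173,64)),("cornR",(718.7,181.5,58)),("cornL",(718.7,260,58)),("seat",(685,221,58))):
    print(z,"side",proj("side",X),"top",proj("top",X))
sm=cv2.imread("pics/n_side.png");tm=cv2.imread("pics/n_top.png")
a=cv2.resize(sm[235:285,145:195],None,fx=8,fy=8,interpolation=cv2.INTER_CUBIC);b=cv2.resize(tm[115:165,155:205],None,fx=8,fy=8,interpolation=cv2.INTER_CUBIC)
cv2.imwrite("pics/n_d.png",np.hstack([a,b]))
```

```text
(186.2, 134.7) 58 [716.2 183.3  58. ]
(192.5, 136) 62 [712.2 166.6  62. ]
(192.5, 136) 66 [710.6 165.7  66. ]
tip side [174.7 247.9] top [190. 133.]
cornR side [172.9 251.7] top [187.  133.8]
cornL side [152.  273.5] top [155. 132.]
seat side [173.5 268.1] top [169.4 145.9]
```

View pics/n_d.png

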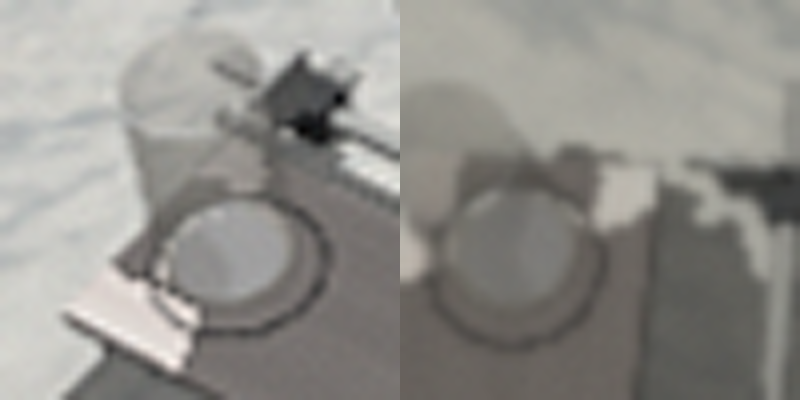

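Run:
```python
from h import *
import cv2
np.set_printoptions(precision=1,suppress=True)
s=r.sense()
im,d=r.snapshot("wrist");cv2.imwrite("pics/o_wrist.png",im)
k=cv2.imread("pics/k_wrist.png")
a=cv2.resize(k[225:370,235:320],None,fx=4,fy=4,interpolation=cv2.INTER_CUBIC);b=cv2.resize(im[225:370,235:320],None,fx=4,fy=4,interpolation=cv2.INTER_CUBIC)
cv2.imwrite("pics/o_c.png",np.hstack([a,b]))
top=cv2.imread("pics/n_top.png");t0=cv2.imread("pics/a_top.png")
f=lambda m:cv2.convertScaleAbs(cv2.resize(m[122:152,165:205],None,fx=10,fy=10,interpolation=cv2.INTER_CUBIC),alpha=1.6,beta=-40)
cv2.imwrite("pics/o_t.png",np.vstack([f(t0)[:,:],f(top)]))
print(s["time"],s["tool_pos"])
```

```text
22.875 [541.7 221.9  68.1]
```

View pics/o_c.png

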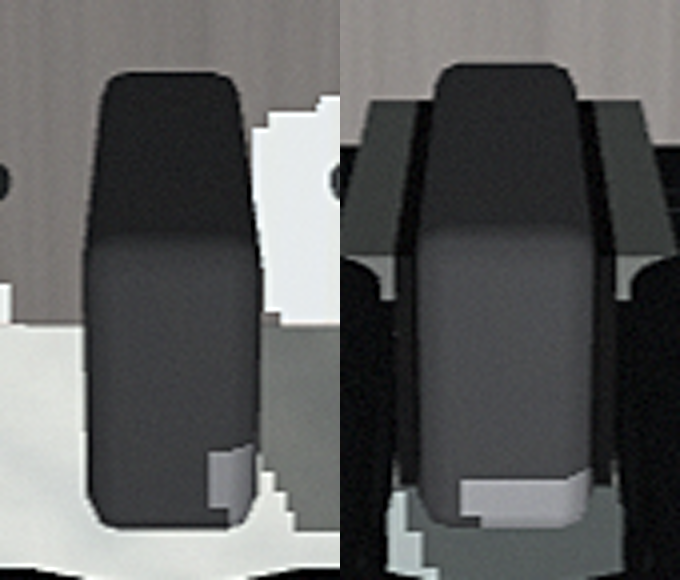

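View pics/o_t.png

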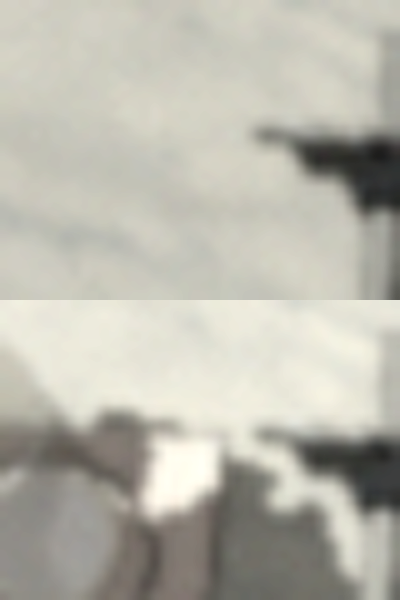

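View pics/o_wrist.png

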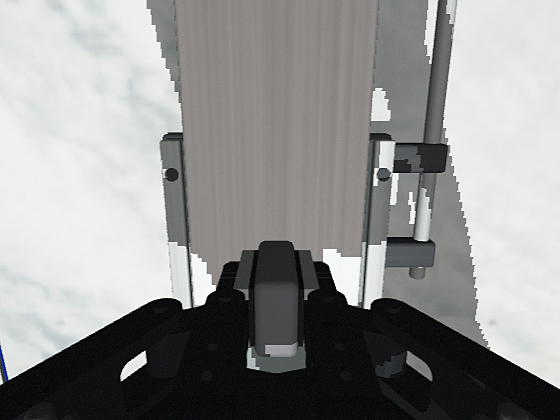

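Run:
```python
from h import *
np.set_printoptions(precision=1,suppress=True)
k=r.get_calibration("wrist");K=np.array(k["mtx"]);T=np.array(k["cam_to_world"]);t=r.sense()["tool_pos"]
print("now tab rear",onz("wrist",(269,356.2),103),"front foot",onz("wrist",(266,241),58))
# k pose
T2=T.copy();T2[:3,3]+=np.array([443.5,222.0,70.6])-t
def oz(T,uv,z):
    d=T[:3,:3]@np.linalg.solve(K,[uv[0],uv[1],1.]);o=T[:3,3];return o+d*(z-o[2])/d[2]
print("before tab rear",oz(T2,(278,356.7),103),"front foot",oz(T2,(277.5,243),58))
# stand lip front ends holes check: outer edge
print(onz("wrist",(172,174),50),onz("wrist",(383,174),50))
```

```text
now tab rear [526.2 224.1 103. ] front foot [552.8 226.1  58. ]
before tab rear [425.9 220.9 103. ] front foot [452.7 220.8  58. ]
[582.4 269.   50. ] [582.4 172.5  50. ]
```

By the wrist camera the plank has travelled 100.2 mm, which matches the 100.2 mm gap measured before sliding. The side view agrees to about 1 px, and the force and pose are steady, so I'm handing in.

Run:
```python
from h import *
s=r.sense();print(s["time"],s["tool_pos"],s["ft_force"],s["finger_gap"])
print(r.hand_in())
```

```text
22.925 [541.65153497 221.9409846   68.09609275] [-0.23198681  0.28138557  2.13836817] 15.097632352845197
the job is handed in; nothing more can be done
None
```

I set the clear tall beaker down upright on the ring and let go. I then gripped the plank's tab at 60 N, slid the plank outward and handed in at about 23 s while still holding it. No verdict was reported.

- **Beaker grip:** I used 20 N, the gripper's lowest setting, and the purple look-alike was left alone. After release the wrist and side pictures showed the beaker centred and upright.
- **Plank position:** Before sliding, the wrist camera put the plank's end 100.2 mm short of the pointer tip. By the wrist camera the tab then moved 100.1–100.3 mm, and by the arm's own reading 100.4 mm. My own pixel checks in the top and side pictures agreed to about 1–2 mm.
- **Disagreement:** The trained networks put the end about 10 mm past the pointer. I set this aside because they scatter by several millimetres, and both the enlarged pictures and the wrist measurement contradicted them.
- **Beaker on the plank:** In the last pictures the beaker stands upright but looks about 5 mm outward of the ring's centre, so it crept a little during the slide. The limit is 16 mm.
- **Holding:** The fingers are closed on the tab at a 15 mm gap. The wrist force was low and steady at 2–4 N, and the plank looked level on its bed in the pictures; I did not measure its tilt. I saw no sign that the pointer had moved, and nothing touched the jar or the bottle, though I did not re-measure their positions at the end.

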